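# Leak-test a filter capsule: clamp it, draw the vacuum, hold

## Robot

A 6-joint arm with a two-finger parallel gripper is mounted at the origin on a cart in front of the work surface, level with it; the furniture and walls round the work are solid. World frame = base frame: x ahead of the robot, y to its left, z up, the work surface at z = 0. Lengths are in m, angles in degrees, forces in N, time in s.
With the tool pointing down it reaches from about 0.3 to 0.75 m from the base axis. Payload 8.5 kg.
Tool frame: the origin (TCP) lies between the finger pads; the fingertips stand env.nose_length ahead of it and the grasp point (between the pads) lies 11 mm behind it (env.nose_length is the distance from the TCP to the fingertips, in m); z points along the fingers, y is the line along which they close (so a half turn about z gives the same grasp; the last joint's range is limited). The gripper opens to 85 mm and grips with 20 to 120 N. Pads are 22 mm wide; open, the fingers measure 114 mm over their backs; the gripper's body (76 mm by 85 mm) begins 54 mm behind the grasp point. The pads swing forward as they close: fully open they stand 13 mm farther back than shut.
Start: joints at [-12.336, 21.807, 74.336, -0, 83.858, -12.336], TCP at [0.55, 0, 0.2] pointing down, gripper open.
Joint ranges: [-178.18, 178.18], [-50.72, 133.34], [12.68, 142.11], [-81.47, 261.47], [9.98, 163.14], [-165.26, 165.26]. Speed limits (degrees/s): [136.94, 136.94, 180, 180, 180, 180].

## Interface

Orientations are given as [roll, pitch, yaw] about the fixed x, y, z axes, in that order (R = Rz(yaw) Ry(pitch) Rx(roll)).
In Python, from plant import env, vision gives the robot as it stands. The module is installed in compiled form; this text tells all that it offers.
- The arm moves only by the tool send_rows, never from a script. Its argument "motion" is a list of rows, each a list of 2 entries, a list of its own where there are three numbers: the shift along the tool's x, y, z in cm, then the turn, a rotation vector about the tool's x, y, z in rad. In form: [[[x, y, z], [ax, ay, az]], ...]. A call has 1 to 5 rows; each row shifts and turns the commanded pose from where the row before left it, along the tool's axes as they then stand; what a row does not reach is not made up. A row lasts 1/12 s, in which the tool goes at most 41.7 mm and 7.16 degrees, less where a joint would pass 70% of its speed; a pose out of reach is approached as far as the arm can. A call is refused whole if a number of a shift passes 4.17 or a number of a turn 0.125, either way. A call with a gripper value outside its range is refused whole. "gripper" is the finger opening in cm, from 0 to 8.54, set as the call begins (left out, the last holds). The fingers move at their own pace and stop on an object; the grip force is fixed at half the most. Time passes only in rows, so rows that do not move let the fingers close. It gives the time, the measured TCP pose, the force, the opening and the grip force at its end, in the units of the state.
- env.get_state(): the state, without advancing time (a new reading comes with each control period).
- vision.grab_frame(name): name is "scene" or "side" or "wrist"; returns a dict with "color" (420x560x3 uint8, blue, green, red), "range_z" (420x560 float32, m along the optical axis (not along the pixel's ray), 0 where there is no reading), "mtx" (3x3 intrinsics, pixels), "extrinsics" (4x4, takes a point from camera to world coordinates). Camera axes: x right, y up, looking along -z (the intrinsics and any distortion apply to the point x, -y, -z); pixel columns grow to the right and rows downward; lengths in m; the calibration is good to about 2 mm. A picture is of the moment at which its call begins.
- env.finish_job(): hands the job in; it is judged then, once.
The state is a dict: "time_s": time; "qpos": joint angles; "joint_velocities": joint speeds; "joint_torque": joint torques, N m; "tool_pos": TCP position; "orientation": TCP orientation; "ft_force": force on the tool from outside, world axes, zero at the start; "moment": the same for the moment, N m; "gripper_width": finger opening in m; "gripper_force": force on a finger pad.
Only numpy, scipy, OpenCV 4.12 (cv2) and the standard library are available. Lean on these libraries where they do the work, as an engineer would, in place of code of your own. Each camera call takes 0.05 s, during which the arm holds its last target. There are 200 camera calls.

## Task

Start the vacuum hold test on the filter capsule that stands in the leak tester: turn the crank on top of the clamp clockwise until it comes to its stop, so that the sprung foot presses the capsule tight onto its port; only then draw the pump's D-handle out against its return spring until the pointer beside it is level with the line on the rider. Finish while still holding the handle there, and leave the rider, the spare capsules, the bottles and the tape roll where they are.

Things in the scene. Friction and masses are not known exactly. Their poses are not given: they have to be found in the camera images.
- tester: Leak tester fixed to the worktop: grey base plate (x -115 to 65, y -115 to 100 mm, top 16 mm up), screw clamp with a bridge on two steel rods (axis at x 10, y 50 mm; 186 mm tall below the crank) and a level steel pump barrel (axis y -45, 56 mm up; its gauge at x 57 mm reaches 125 mm up). Origin on the worktop; x points away from the robot along the pump, z up. The handle is drawn towards -x.
- tester_port (a point): Centre of the tester's port, the face that the capsule stands on, 30 mm above the worktop; a collar 6.5 mm high and 47 mm inside diameter surrounds it. Axes as the tester's.
- capsule: The filter capsule under test: white ribbed cylinder, 41 mm diameter, 66 mm tall, 80 g, loose, already standing in the port's collar under the clamp foot. Origin: centre of its underside.
- clamp_foot: Sprung pressure foot of the clamp, 33 mm diameter; origin: centre of its rubber underside, on the clamp axis. It sinks 1.6 mm for each radian of cranking, meets the capsule's top (96 mm above the worktop) at a crank value of about 6.3 rad, and from there its spring presses with 7.5 N rising to about 15 N at the crank's stop.
- crank (a joint): Turn of the clamp's crank, rad: 0 = fully raised, grows clockwise seen from above, hard stop at 8.17 (it starts between 0 and 2.2, so about 1 to 1.3 turns remain). It takes about 0.07 N m (about 2 N at the knob) and stays where it is left. Crank and knob sink with the screw, 1.6 mm per radian.
- crank_axis (a point): Point on the crank's vertical axis, level with the knob's grip point.
- knob_grip (a point): Grip point of the crank's knob: an upright, freely revolving black knob 18 mm in diameter and 41 mm tall, 45 mm off the crank's axis; this point lies on the knob's axis 24 mm above its lower end, 17 mm below its top. The crank arm (13 mm wide) lies 2 mm below the knob's lower end. Grip point starts about 241 mm above the worktop.
- handle: The pump's D-handle with its rod and pointer, sliding along the tester's -x; stroke 62 mm. A return spring pulls it home with 5 N at home, 7.8 to 10 N at the marks used; let go, it snaps home. Axes as the tester's; origin on the pump's axis, at x 0 of the tester when home (not a grip point).
- handle_grip (a point): Middle of the D-handle's grip bar: a level black bar 13 mm in diameter and 54 mm long, lying along the tester's y, 56 mm above the worktop. The open loop behind it (towards +x) is 34 mm deep from the bar to the rod's flat nut and 57 mm wide inside; everything in front of it is free. Below it the base plate's top is 33 mm under the bar.
- pointer_tip (a point): Tip of the flat pointer blade, 1.6 mm wide, that sticks out of the handle's yoke towards the tester's -y, beside the rail. At x -42 mm of the tester's frame when the handle is home.
- rider_line (a point): The fine line on the rider, a dark 13 x 18 x 18 mm block with a thumbscrew clamped on the ticked rail beside the handle (54 mm from the pump's axis). The point lies on the rider's face towards the handle. It is set 26 to 45 mm beyond the pointer's home, differently each time; pointer and line are level when their x in the tester's frame agree. Axes as the tester's.
- spare_a: Spare filter capsule, as the one under test, standing loose on the worktop to the left of the tester. Origin: centre of its underside.
- spare_b: Second spare filter capsule, standing loose to the left of the tester, nearer the robot.
- bottle_buffer: Reagent bottle with screw cap, 56 mm diameter, 103 mm tall, loose, behind the tester. Origin: centre of its underside.
- bottle_small: Small reagent bottle, 34 mm diameter, 68 mm tall, loose, behind the tester. Origin: centre of its underside.
- tape_roll: Roll of label tape lying flat, 62 mm diameter, 18 mm tall, loose, behind and left of the tester. Origin: centre of its underside.
Mind the look-alikes: they are no part of the job. Leave any orange or pink look-alike of the capsule alone.

How it is judged (in metres and radians):
On the way, in this order (a step that is already met when the one before it is completed fails the run):
1. the crank is at its stop and the foot presses the capsule onto its port, the handle still home (value of joint crank above 7.8 rad and contact force between clamp_foot and capsule above 8 N and horizontal distance between capsule and tester_port below 0.004 m and z of capsule in the frame of tester_port between -0.003 and 0.003 m and angle between capsule's own z axis and vertical below 0.08 rad and x of pointer_tip in the frame of tester above -0.05 m), for 0.2 s.
2. the handle is drawn out and held with the pointer level with the rider's line (x of pointer_tip in the frame of rider_line between -0.004 and 0.004 m and contact force between the fingers and handle above 3 N), for 0.5 s.
At the end, for the whole second after the job is handed in: The fingers hold the D-handle against its spring (at least 3 N), at rest, with the pointer within 4 mm of the rider's line; the crank is within about 0.37 rad of its stop and the foot presses the capsule with at least 8 N; the capsule stands upright in its port (within 4 mm, tilt under 0.08 rad) (all of step 2 and linear speed of handle below 0.01 m/s and value of joint crank above 7.8 rad and contact force between clamp_foot and capsule above 8 N and horizontal distance between capsule and tester_port below 0.004 m and z of capsule in the frame of tester_port between -0.003 and 0.003 m and angle between capsule's own z axis and vertical below 0.08 rad); the arm keeps its last pose, push and grip.
It fails at once if the handle is drawn out (by over 12 mm) before the capsule is clamped (x of pointer_tip in the frame of tester below -0.054 m and contact force between clamp_foot and capsule below 3 N).
It fails at once if the rider is shifted along its rail by over 4 mm (distance of rider_line from where it was at the start of the episode above 0.004 m).
It fails at once if a spare capsule, a bottle or the tape roll is moved by over 30 mm (distance of any of spare_a, spare_b, bottle_buffer, bottle_small, tape_roll from where it was at the start of the episode above 0.03 m).
It also fails if it takes over 53 s, if anything falls off the work surface, if the arm or the gripper's body presses on something with over 40 N, if the wrist force passes 120 N, or if a joint passes its speed limit or range.

## Working session

There is one attempt and no reset: what is moved stays moved. The work goes in short steps, Python scripts to look and compute and a tool call to move; the robot and the scene stay as the last step left them, time stands still between calls to the robot, and variables do not carry over. Pictures are saved under pics/ and viewed, at most 10 in all, crops included, and the job is handed in when it is done.

Besides the shell and the picture viewer there is one more tool, called after "Call:" by a JSON object that holds its "api" and its "payload". send_rows: Moves the arm, as the interface text tells. Its arguments: {"type":"object","properties":{"motion":{"type":"array"},"gripper":{"type":"number"}},"required":["motion"]}

```bash
mkdir -p pics
cat > h.py <<'E'
from plant import env, vision
import numpy as np, cv2
def cloud(f):
    K=f["mtx"];z=f["range_z"];v,u=np.mgrid[:z.shape[0],:z.shape[1]]
    X=(u-K[0,2])/K[0,0]*z;Y=(v-K[1,2])/K[1,1]*z
    P=np.stack([X,-Y,-z,np.ones_like(z)],-1)@f["extrinsics"].T
    P=P[...,:3].copy();P[z<=0]=np.nan
    return P
def proj(f,p):
    c=np.linalg.inv(f["extrinsics"])@np.r_[p,1];K=f["mtx"]
    return K[0,0]*c[0]/-c[2]+K[0,2],K[1,1]*-c[1]/-c[2]+K[1,2]
E
python3 - <<'E'
from h import *
s=env.get_state();print(s,env.nose_length)
for n in("scene","side"):
    f=vision.grab_frame(n);cv2.imwrite(f"pics/{n}0.png",f["color"]);np.savez(n+"0.npz",**f)
    print(n,f["mtx"].tolist(),np.round(f["extrinsics"],3).tolist())
E
```

```text
{'time_s': 0.0, 'qpos': array([-1.23357105e+01,  2.18412956e+01,  7.43864811e+01, -3.62885649e-04,
        8.38591879e+01, -1.23350974e+01]), 'joint_velocities': array([ 0.02124257,  0.03160105,  0.02273366,  0.01389191, -0.01843926,
        0.06646166]), 'joint_torque': array([-1.00240642e-03, -4.48466885e+01, -2.31285810e+01, -2.87182611e-04,
        4.73836102e-03,  1.77242771e-05]), 'tool_pos': array([5.49644286e-01, 7.42716872e-05, 1.99198795e-01]), 'orientation': array([-1.79914966e+02, -1.82257165e-02,  8.99994124e+01]), 'ft_force': array([-0.51091204,  0.49407133, -0.22406104]), 'moment': array([-0.01633512, -0.07629407,  0.0492906 ]), 'gripper_force': 0.0, 'gripper_width': 0.08540318292246842} 0.008
scene [[467.04356035612295, 0.0, 281.51075231175344], [0.0, 467.04356035612295, 205.25332488427466], [0.0, 0.0, 1.0]] [[-0.894, 0.331, -0.302, 0.122], [-0.448, -0.668, 0.594, 1.021], [-0.006, 0.667, 0.745, 1.144], [0.0, 0.0, 0.0, 1.0]]
side [[440.4358346045065, 0.0, 290.671639658456], [0.0, 440.4358346045065, 217.0395713404922], [0.0, 0.0, 1.0]] [[1.0, -0.004, -0.02, 0.509], [-0.016, 0.409, -0.912, -0.737], [0.012, 0.912, 0.409, 0.598], [0.0, 0.0, 0.0, 1.0]]
```

View pics/scene0.png

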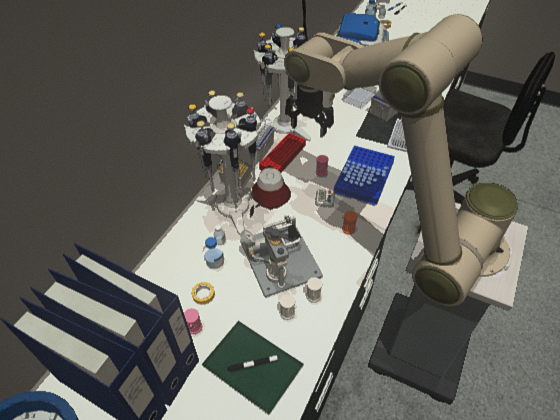

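View pics/side0.png

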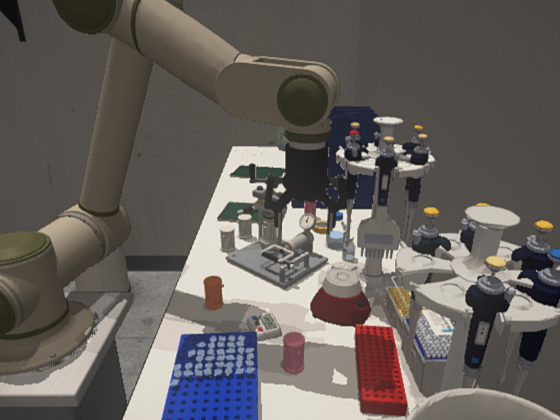

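The scene view shows the tester at about (280,255), with the spares at (287,303) and (314,289). The side view shows it at about (278,255), with the handle loop at (298,268). I'll enlarge both and get coordinates.

Run:
```python
from h import *
a=np.load("scene0.npz");b=np.load("side0.npz")
c1=cv2.resize(a["color"][200:300,235:335],None,fx=4,fy=4,interpolation=2)
c2=cv2.resize(b["color"][180:290,220:335],None,fx=3.47,fy=3.64,interpolation=2)
cv2.imwrite("pics/crop.png",np.hstack([c1,c2[:400]]))
for n,f,(r0,r1,q0,q1) in(("scene",a,(200,300,235,335)),("side",b,(180,290,220,335))):
    P=cloud(f)[r0:r1,q0:q1];z=P[...,2]
    m=(z>.01)&(z<.022);Q=P[m]
    print(n,"plate",np.nanmin(Q,0),np.nanmax(Q,0))
    m8=m.astype(np.uint8);k,l,st,_=cv2.connectedComponentsWithStats(m8)
    i=1+st[1:,4].argmax();q=P[l==i][:,:2].astype(np.float32);r=cv2.minAreaRect(q);print(r,cv2.boxPoints(r).round(3).tolist(),np.median(P[l==i][:,2]))
    m=(z>.17)&(z<.28)
    for lo in np.arange(.03,.27,.02):
        w=(z>lo)&(z<lo+.02);print(round(lo,2),w.sum(),np.nanmedian(P[w],0).round(3) if w.any() else"")
```

```text
scene plate [0.33485556 0.02483908 0.01000471] [0.70430509 0.43908259 0.02198762]
((0.4917793571949005, 0.3059466481208801), (0.18147172033786774, 0.2147132307291031), 48.33216857910156) [[0.35100001096725464, 0.3100000023841858], [0.5120000243186951, 0.16699999570846558], [0.6320000290870667, 0.3019999861717224], [0.47200000286102295, 0.4449999928474426]] 0.0156846382033603
0.03 324 [0.486 0.369 0.036]
0.05 709 [0.478 0.34  0.062]
0.07 133 [0.546 0.348 0.073]
0.09 133 [0.558 0.356 0.099]
0.11 109 [0.574 0.356 0.116]
0.13 95 [0.445 0.397 0.137]
0.15 60 [0.446 0.396 0.165]
0.17 335 [0.462 0.38  0.176]
0.19 32 [0.465 0.373 0.207]
0.21 163 [0.466 0.37  0.214]
0.23 37 [0.426 0.372 0.241]
0.25 39 [0.428 0.368 0.255]
side plate [0.30764712 0.16351225 0.01000318] [0.65760282 0.69101331 0.02197263]
((0.4944893717765808, 0.2992740273475647), (0.181100994348526, 0.21619608998298645), 48.2054557800293) [[0.3540000021457672, 0.30399999022483826], [0.5149999856948853, 0.1599999964237213], [0.6349999904632568, 0.29499998688697815], [0.4740000069141388, 0.4390000104904175]] 0.014336297060998704
0.03 695 [0.501 0.357 0.039]
0.05 1237 [0.509 0.295 0.059]
0.07 404 [0.582 0.303 0.079]
0.09 287 [0.565 0.34  0.096]
0.11 169 [0.482 0.351 0.116]
0.13 94 [0.451 0.375 0.137]
0.15 70 [0.447 0.367 0.164]
0.17 149 [0.461 0.364 0.175]
0.19 34 [0.445 0.358 0.208]
0.21 29 [0.443 0.36  0.211]
0.23 31 [ 0.593 -0.011  0.247]
0.25 158 [ 0.55  -0.009  0.26 ]
```

View pics/crop.png

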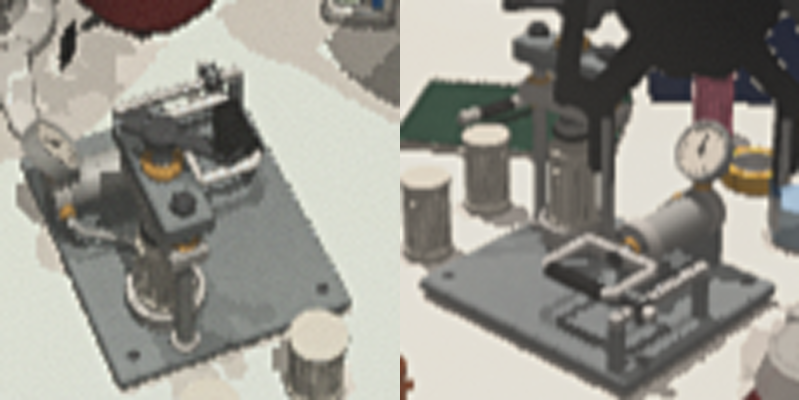

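Both views agree:
- The plate is yawed about 48.3°, with its origin near (0.504, 0.326).
- The clamp axis is near (0.472, 0.368).
- The knob is near (0.427, 0.370, 0.25): the black cylinder at (240,130) in the left crop, toward world −x of the axis.

Next I move over the tester, align the tool with the tester axes, and look with the wrist camera.

Call:
{"api": "send_rows", "payload": {"motion": [[[2,0,-2.5],[0,0,0]],[[3,-1,-2],[0,0,0]],[[3,-1,-1.5],[0,0,0]],[[3,-1,-1.5],[0,0,0]],[[3,-1,-1.5],[0,0,0]]], "gripper": 5}}

```text
time_s: 0.52
tool_pos: [0.5092, 0.1412, 0.2903]
orientation: [-180.0, -0.0, 90.0]
ft_force: [-0.7, 0.0, -0.1]
gripper_width: 0.0499
gripper_force: 0.0
```

Call:
{"api": "send_rows", "payload": {"motion": [[[3,-1.5,-1.5],[0,0,0]],[[3,-1.5,-1.5],[0,0,0]],[[3,-1.5,-1],[0,0,0]],[[3,-1.5,-1],[0,0,0]],[[2,-1,-1],[0,0,0]]]}}

```text
time_s: 0.93
tool_pos: [0.4383, 0.2821, 0.3502]
orientation: [-180.0, -0.0, 90.1]
ft_force: [1.4, -0.6, -0.1]
gripper_width: 0.0501
gripper_force: 0.0
```

Call:
{"api": "send_rows", "payload": {"motion": [[[0,0,0],[0,0,-0.105]],[[0,0,0],[0,0,-0.105]],[[0,0,0],[0,0,-0.105]],[[0,0,0],[0,0,-0.105]],[[0,0,0],[0,0,-0.105]]]}}

```text
time_s: 1.35
tool_pos: [0.4398, 0.2801, 0.3495]
orientation: [-180.0, -0.0, 120.4]
ft_force: [0.8, -0.1, -0.1]
gripper_width: 0.0498
gripper_force: 0.0
```

Call:
{"api": "send_rows", "payload": {"motion": [[[0,0,0],[0,0,-0.105]],[[0,0,0],[0,0,-0.105]],[[0,0,0],[0,0,-0.108]],[[0,0,0],[0,0,0]],[[0,0,0],[0,0,0]]]}}

```text
time_s: 1.77
tool_pos: [0.4399, 0.28, 0.3496]
orientation: [-180.0, -0.0, 138.1]
ft_force: [-0.4, -0.5, 0.2]
gripper_width: 0.0501
gripper_force: 0.0
```

Run:
```python
from h import *
s=env.get_state();print({k:np.round(s[k],3) for k in("time_s","qpos","tool_pos","orientation","ft_force","gripper_width")})
f=vision.grab_frame("wrist");cv2.imwrite("pics/w1.png",f["color"]);np.savez("w1.npz",**f)
print(np.round(f["extrinsics"],3).tolist(),f["mtx"][0,0])
for p in[(.472,.368,.21),(.427,.370,.25),(.478,.229,.056)]:print(p,proj(f,p))
```

```text
{'time_s': np.float64(1.767), 'qpos': array([ 1.94510e+01,  1.54110e+01,  5.96880e+01, -1.00000e-03,
        1.04938e+02, -2.86680e+01]), 'tool_pos': array([0.44, 0.28, 0.35]), 'orientation': array([-1.79967e+02, -1.70000e-02,  1.38119e+02]), 'ft_force': array([-0.401, -0.493,  0.201]), 'gripper_width': np.float64(0.05)}
[[0.668, -0.711, -0.22, 0.383], [0.745, 0.637, 0.198, 0.33], [-0.0, -0.296, 0.955, 0.524], [0.0, 0.0, 0.0, 1.0]] 353.0755536961084
(0.472, 0.368, 0.21) (np.float64(381.00564378461286), np.float64(146.34844793410238))
(0.427, 0.37, 0.25) (np.float64(361.08799189735515), np.float64(106.43213031303686))
(0.478, 0.229, 0.056) (np.float64(273.0371064987941), np.float64(202.4357055802838))
```

View pics/w1.png

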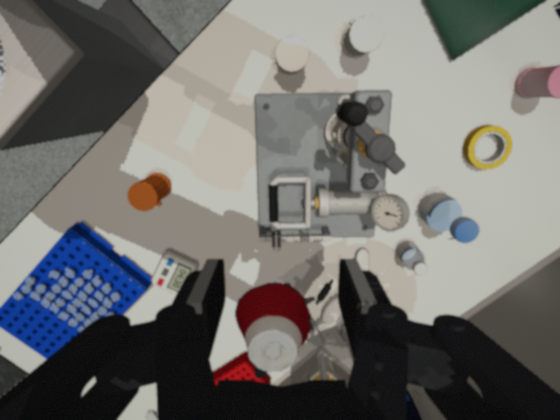

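The wrist view shows the tester square-on: knob at (352,112), crank hub at (381,148), D-handle bar at (273,203), rail and rider at about (278,237). The white capsule under test is under the clamp at (340,130). The orange (150,190) and pink (540,82) look-alikes are well clear. Now I measure these and enlarge.

```bash
cat >> h.py <<'E'
c,s_=np.cos(np.radians(48.2)),np.sin(np.radians(48.2))
R2=np.array([[c,-s_],[s_,c]])
O=np.array([.504,.326])
def ray(f,u,v,z):
    K=f["mtx"];d=f["extrinsics"][:3,:3]@np.array([(u-K[0,2])/K[0,0],-(v-K[1,2])/K[1,1],-1]);o=f["extrinsics"][:3,3]
    return o+d*(z-o[2])/d[2]
def tt(p): return (R2.T@(np.asarray(p)[...,:2]-O).T).T
E
python3 - <<'E'
from h import *
f=dict(np.load("w1.npz"));P=cloud(f);z=P[...,2]
cv2.imwrite("pics/c2.png",np.hstack([cv2.resize(f["color"][85:185,320:420],None,fx=4,fy=4,interpolation=2),cv2.resize(f["color"][165:265,250:350],None,fx=4,fy=4,interpolation=2)]))
for lo,hi in((.25,.27),(.235,.25),(.22,.235),(.205,.22),(.19,.205)):
    m=(z>lo)&(z<hi);m[:,:320]=0;m[:,420:]=0;m[200:]=0
    print(lo,m.sum());
    if m.sum()>5:
        v,u=np.nonzero(m);print("px",u.mean(),v.mean(),"w",P[m].mean(0).round(4),"t",tt(P[m].mean(0)).round(4),(P[m].min(0)+P[m].max(0))/2)
# plate
m=((z>.008)&(z<.024)).astype(np.uint8);m[:,:245]=0;m[:,400:]=0;m[:85]=0;m[245:]=0
m=cv2.morphologyEx(m,cv2.MORPH_OPEN,np.ones((3,3)))
q=P[m>0][:,:2].astype(np.float32);r=cv2.minAreaRect(q);print(r,np.median(z[m>0]))
# handle area heights
for u,v in((273,203),(292,180),(292,225),(277,237),(276,243),(268,232),(352,112),(381,148),(374,102),(370,181)):print((u,v),P[v,u].round(4),tt(P[v,u]).round(4))
E
```

```text
0.25 498
px 355.15060240963857 113.80722891566265 w [0.4273 0.3627 0.2554] t [-0.0237  0.0816] [0.42816357 0.36297992 0.25440135]
0.235 46
px 343.6521739130435 111.3695652173913 w [0.4222 0.3589 0.2419] t [-0.03    0.0829] [0.42497175 0.36106256 0.24256404]
0.22 53
px 341.0 111.39622641509433 w [0.4228 0.3587 0.2279] t [-0.0297  0.0823] [0.42490764 0.36134031 0.22744405]
0.205 1317
px 378.0030372057707 146.6324981017464 w [0.4694 0.3654 0.2142] t [0.0063 0.052 ] [0.46012312 0.36593135 0.21174737]
0.19 1
((0.4930233359336853, 0.30182117223739624), (0.17913705110549927, 0.21445351839065552), 48.75475311279297) 0.016198868487197093
(273, 203) [0.4774 0.2296 0.0614] [-0.0896 -0.0445]
(292, 180) [0.471  0.2699 0.0596] [-0.0638 -0.0128]
(292, 225) [0.5194 0.2273 0.0593] [-0.0633 -0.0773]
(277, 237) [0.5176 0.2007 0.0634] [-0.0843 -0.0936]
(276, 243) [0.5232 0.1938 0.064 ] [-0.0858 -0.1024]
(268, 232) [0.5162 0.1826 0.0157] [-0.0988 -0.1047]
(352, 112) [0.4245 0.3616 0.2573] [-0.0265  0.083 ]
(381, 148) [0.4714 0.3664 0.216 ] [0.0084 0.0512]
(374, 102) [0.4422 0.3906 0.1861] [0.0069 0.0891]
(370, 181) [0.4985 0.3425 0.1865] [0.0086 0.0151]
```

View pics/c2.png

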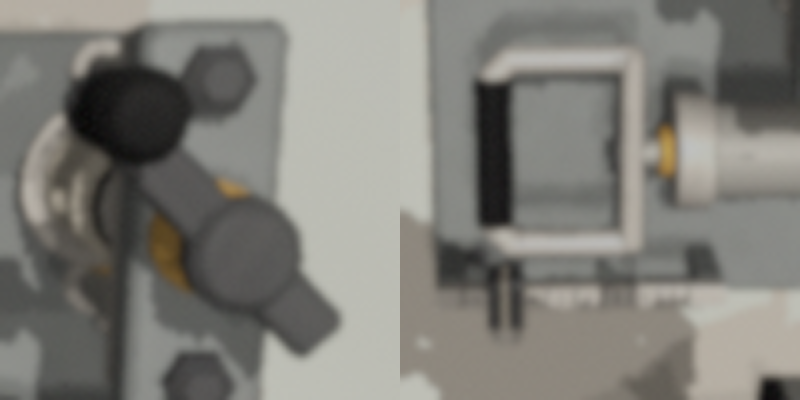

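Measured:
- Crank axis about (0.4707, 0.3666).
- Knob about (0.4262, 0.3628), with its top at 0.258, at about 137° in the tester frame.
- Handle bar at tester (−0.090, −0.0445).
- Rider (the dark block in the right crop, about (505,295)) near x −0.084 in my frame.

Tool x is tester y and tool y is tester x. Next is the knob.

Call:
{"api": "send_rows", "payload": {"motion": [[[2.2,1.7,0],[0,0,0]],[[2.2,1.8,0],[0,0,0]],[[2.15,1.75,1],[0,0,0]],[[0,0,2.5],[0,0,0]],[[0,0,2.5],[0,0,0]]], "gripper": 5}}

```text
time_s: 2.23
tool_pos: [0.4257, 0.3642, 0.2891]
orientation: [179.9, 0.0, 138.3]
ft_force: [0.4, -0.3, -0.9]
gripper_width: 0.0502
gripper_force: 0.0
```

Call:
{"api": "send_rows", "payload": {"motion": [[[0,0,2.5],[0,0,0]],[[0,0,2.3],[0,0,0]],[[0,0,1],[0,0,0]],[[0,0,0],[0,0,0]],[[0,0,0],[0,0,0]]]}}

```text
time_s: 2.65
tool_pos: [0.426, 0.3628, 0.232]
orientation: [-180.0, -0.0, 138.2]
ft_force: [0.8, -0.1, 1.2]
gripper_width: 0.0498
gripper_force: 0.0
```

Call:
{"api": "send_rows", "payload": {"motion": [[[0,0,0],[0,0,0]],[[0,0,0],[0,0,0]],[[0,0,0],[0,0,0]],[[0,0,0],[0,0,0]],[[0,0,0],[0,0,0]]], "gripper": 1}}

```text
time_s: 3.07
tool_pos: [0.4261, 0.3628, 0.2322]
orientation: [180.0, 0.0, 138.3]
ft_force: [-0.3, 0.1, -0.4]
gripper_width: 0.01
gripper_force: 0.0
```

The fingers closed to 10 mm with no force, so they missed the knob. I'll look again.

Run:
```python
from h import *
a=vision.grab_frame("wrist");b=vision.grab_frame("scene");np.savez("w2.npz",**a);np.savez("s2.npz",**b)
t=[.426,.3628,.232];print(proj(a,t),proj(b,t),proj(b,[.4707,.3666,.216]))
u,v=map(int,proj(b,t))
k=cv2.resize(b["color"][v-50:v+50,u-50:u+50],None,fx=4,fy=4,interpolation=2)
cv2.imwrite("pics/c3.png",np.hstack([cv2.resize(a["color"][60:260,180:380],(400,400)),k]))
```

```text
(np.float64(283.1700444162298), np.float64(246.15622864979923)) (np.float64(292.76878421731084), np.float64(232.55502716683847)) (np.float64(276.1767345318959), np.float64(231.40277047939267))
```

View pics/c3.png

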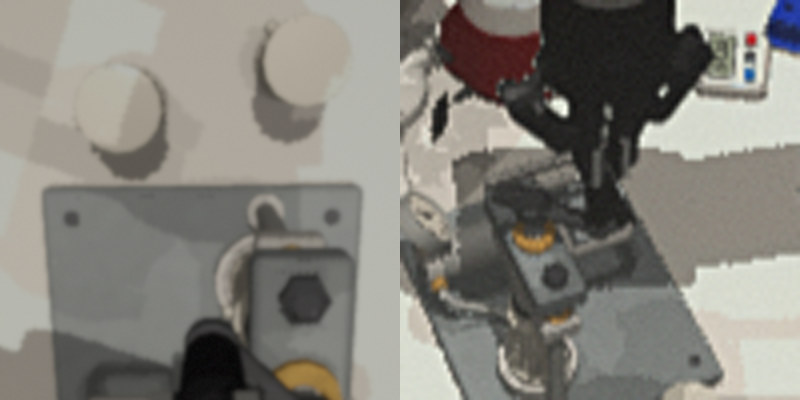

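The knob sits at wrist px about (287,235), and the fingers appear to be on its −y side. I'll measure it by depth.

Run:
```python
from h import *
f=dict(np.load("w2.npz"));P=cloud(f);z=P[...,2]
cv2.imwrite("pics/c4.png",cv2.resize(f["color"][200:340,190:390],(800,560),interpolation=2))
for v in range(214,330,6):print(v,[ (round(float(z[v,u]),3),*tt(P[v,u]).round(3).tolist()) for u in (270,280,287,294)])
print("tcp",tt([.4261,.3628]),"axis",tt([.4707,.3666]))
```

```text
214 [(0.016, -0.038, 0.029), (0.016, -0.027, 0.029), (0.016, -0.019, 0.029), (0.082, -0.013, 0.051)]
220 [(0.017, -0.038, 0.022), (0.208, -0.026, 0.089), (0.21, -0.022, 0.09), (0.017, -0.01, 0.022)]
226 [(0.016, -0.039, 0.014), (0.214, -0.026, 0.088), (0.22, -0.022, 0.09), (0.214, -0.018, 0.087)]
232 [(0.015, -0.039, 0.006), (0.228, -0.026, 0.089), (0.231, -0.023, 0.09), (0.227, -0.019, 0.089)]
238 [(0.017, -0.039, -0.001), (0.237, -0.026, 0.09), (0.239, -0.023, 0.09), (0.236, -0.019, 0.089)]
244 [(0.016, -0.039, -0.009), (0.244, -0.026, 0.089), (0.247, -0.023, 0.091), (0.245, -0.019, 0.089)]
250 [(0.236, -0.032, 0.082), (0.253, -0.026, 0.09), (0.254, -0.023, 0.09), (0.253, -0.02, 0.09)]
256 [(0.266, -0.031, 0.093), (0.256, -0.026, 0.088), (0.256, -0.023, 0.088), (0.267, -0.02, 0.093)]
262 [(0.267, -0.031, 0.09), (0.256, -0.026, 0.085), (0.257, -0.023, 0.085), (0.273, -0.02, 0.094)]
268 [(0.268, -0.031, 0.088), (0.257, -0.026, 0.082), (0.258, -0.023, 0.083), (0.279, -0.021, 0.094)]
274 [(0.269, -0.031, 0.086), (0.258, -0.026, 0.08), (0.257, -0.023, 0.079), (0.28, -0.021, 0.092)]
280 
[... 268 characters left out ...]
.039), (0.282, -0.021, 0.085)]
298 [(0.271, -0.031, 0.075), (0.075, -0.027, -0.046), (0.076, -0.019, -0.045), (0.282, -0.02, 0.082)]
304 [(0.272, -0.03, 0.073), (0.074, -0.027, -0.054), (0.075, -0.019, -0.054), (0.283, -0.021, 0.08)]
310 [(0.061, -0.038, -0.07), (0.016, -0.027, -0.1), (0.016, -0.018, -0.1), (0.284, -0.021, 0.078)]
316 [(0.06, -0.038, -0.079), (0.015, -0.027, -0.109), (0.016, -0.018, -0.109), (0.284, -0.02, 0.075)]
322 [(0.001, -0.04, -0.128), (-0.001, -0.027, -0.13), (0.001, -0.017, -0.128), (0.285, -0.021, 0.073)]
328 [(0.058, -0.038, -0.096), (0.057, -0.027, -0.096), (0.057, -0.018, -0.097), (0.057, -0.01, -0.097)]
tcp [-0.02448936  0.08260098] axis [0.00807079 0.05188557]
```

View pics/c4.png

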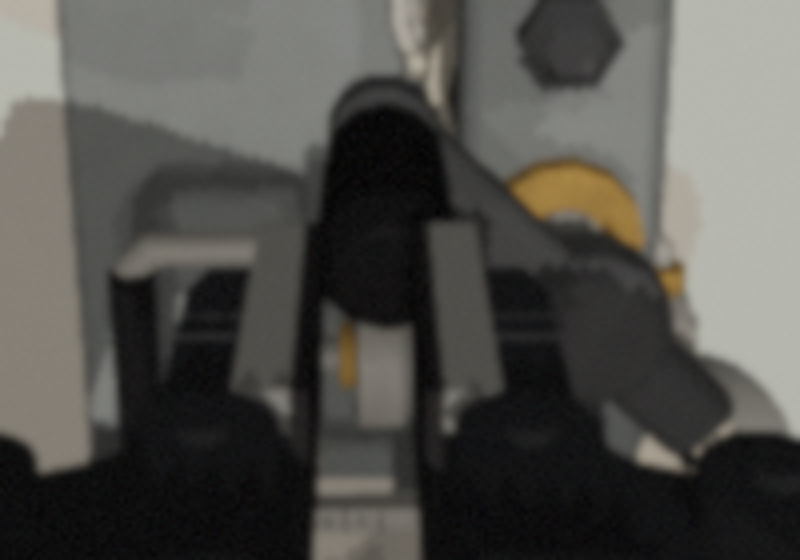

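The fingers do straddle the knob (crop (270,220) and (460,220), knob between them), yet no force is reported. I'll close fully and read again.

Call:
{"api": "send_rows", "payload": {"motion": [[[0,0,0],[0,0,0]],[[0,0,0],[0,0,0]],[[0,0,0],[0,0,0]],[[0,0,0],[0,0,0]],[[0,0,0],[0,0,0]]], "gripper": 0}}

```text
time_s: 3.58
tool_pos: [0.426, 0.3628, 0.2318]
orientation: [-180.0, -0.0, 138.3]
ft_force: [-0.2, 0.1, 0.0]
gripper_width: -0.0003
gripper_force: 0.0
```

Run:
```python
from h import *
T=np.array([.426,.3628,.232])
for n in("wrist","scene","side"):
    f=vision.grab_frame(n);np.savez(n+"3.npz",**f);P=cloud(f)
    d=np.linalg.norm(P[...,:2]-T[:2],axis=-1)
    g=f["color"].max(2)
    print(n,proj(f,T))
    for lo in np.arange(.19,.31,.008):
        m=(d<.035)&(P[...,2]>=lo)&(P[...,2]<lo+.008)
        if m.sum()>2:
            q=tt(P[m])-tt(T);print(round(lo,3),m.sum(),"x",q[:,0].min().round(3),q[:,0].max().round(3),"y",q[:,1].min().round(3),q[:,1].max().round(3),"gray",np.median(g[m]))
```

```text
wrist (np.float64(283.33611042860394), np.float64(246.49903976472095))
0.206 777 x -0.007 0.029 y -0.028 0.007 gray 60.0
0.214 112 x -0.006 0.025 y -0.025 0.007 gray 46.5
0.222 144 x -0.007 0.01 y -0.001 0.008 gray 12.0
0.23 163 x -0.007 0.01 y -0.001 0.008 gray 11.0
0.238 179 x -0.007 0.01 y -0.0 0.008 gray 10.0
0.246 292 x -0.007 0.011 y -0.002 0.008 gray 13.0
0.254 91 x -0.004 0.01 y -0.0 0.007 gray 18.0
0.262 108 x -0.012 0.009 y 0.006 0.012 gray 64.0
0.27 533 x -0.015 0.012 y 0.006 0.012 gray 32.0
0.278 663 x -0.015 0.012 y 0.006 0.012 gray 31.0
0.286 783 x -0.015 0.013 y 0.006 0.012 gray 26.0
0.294 1055 x -0.015 0.012 y -0.011 0.012 gray 35.0
0.302 1340 x -0.032 0.029 y -0.012 0.015 gray 19.0
scene (np.float64(292.76878421731084), np.float64(232.55502716683847))
0.206 41 x -0.003 0.028 y -0.023 0.008 gray 61.0
0.214 23 x 0.002 0.026 y -0.024 0.008 gray 52.0
0.222 16 x -0.002 0.012 y -0.004 0.009 gray 35.5
0.23 11 x -0.001 0.012 y -0.001 0.009 gray 35.0
0.238 15 x -0.001 0.013 y -0.001 0.01 gray 35.0
0.246 17 x -0.004 0.014 y -0.006 0.009 gray 35.0
0.254 14 x -0.001 0.014 y -0.0
[... 353 characters left out ...]
172.51740329965))
0.198 3 x -0.003 0.004 y -0.008 -0.001 gray 184.0
0.206 47 x -0.007 0.023 y -0.029 0.005 gray 62.0
0.214 15 x -0.007 0.007 y -0.014 -0.0 gray 53.0
0.222 21 x -0.007 0.009 y -0.012 0.004 gray 51.0
0.23 19 x -0.008 0.009 y -0.013 -0.001 gray 45.0
0.238 21 x -0.007 0.01 y -0.013 0.002 gray 45.0
0.246 23 x -0.009 0.007 y -0.013 -0.001 gray 42.0
0.254 6 x -0.003 0.007 y -0.009 -0.0 gray 56.0
0.262 21 x -0.011 0.007 y -0.014 0.009 gray 116.0
0.27 32 x -0.014 0.006 y -0.014 0.006 gray 57.0
0.278 34 x -0.016 0.009 y -0.015 0.004 gray 54.0
0.286 34 x -0.015 0.011 y -0.015 0.005 gray 58.5
0.294 32 x -0.016 0.011 y -0.013 0.004 gray 53.0
0.302 42 x -0.03 0.028 y -0.017 0.007 gray 38.5
```

All three views show the closed fingertips at z ≈ 0.264, about 40 mm higher than the tool data implies. The knob top is at 0.257, so the fingers are just above it and centred. I'll open, descend 4 cm with a force check, and close.

Call:
{"api": "send_rows", "payload": {"motion": [[[0,0,0],[0,0,0]],[[0,0,0],[0,0,0]],[[0,0,0],[0,0,0]],[[-0.2,0.1,0.5],[0,0,0]],[[0,0,1],[0,0,0]]], "gripper": 5}}

```text
time_s: 4.15
tool_pos: [0.4289, 0.3623, 0.2173]
orientation: [179.9, 0.1, 138.3]
ft_force: [1.4, -0.1, 0.2]
gripper_width: 0.0499
gripper_force: 0.0
```

Call:
{"api": "send_rows", "payload": {"motion": [[[0,0,1],[0,0,0]],[[0,0,1],[0,0,0]],[[0,0,0.4],[0,0,0]],[[0,0,0],[0,0,0]],[[0,0,0],[0,0,0]]]}}

```text
time_s: 4.57
tool_pos: [0.4283, 0.3622, 0.193]
orientation: [180.0, 0.0, 138.3]
ft_force: [-1.4, -0.4, 0.3]
gripper_width: 0.0503
gripper_force: 0.0
```

Run:
```python
from h import *
T=env.get_state()["tool_pos"]
f=vision.grab_frame("wrist");P=cloud(f)
d=np.linalg.norm(P[...,:2]-T[:2],axis=-1)
for lo in np.arange(.19,.29,.008):
    m=(d<.045)&(P[...,2]>=lo)&(P[...,2]<lo+.008)
    q=tt(P[m])-tt(T);print(round(lo,3),m.sum(),np.histogram(q[:,0]*1e3,np.arange(-48,49,8))[0])
```

```text
0.19 4 [0 0 0 0 0 0 0 0 0 4 0 0]
0.198 2 [0 0 0 0 0 1 0 0 1 0 0 0]
0.206 1325 [  0   0   0   0   0 147 152 397 534  95   0   0]
0.214 591 [  0   0   0   0   0  56  65  28 159 283   0   0]
0.222 349 [  0   0  39   0   1 129 128   8  17  27   0   0]
0.23 951 [  0  54 267   0   4 147 154  12  96 179  38   0]
0.238 1343 [  0 142 341   0   5 176 182  14  99 251 133   0]
0.246 1811 [  0 166 398   0  19 315 285  70 142 272 144   0]
0.254 2476 [  0 131 480   0   0 595 661   8 155 336 110   0]
0.262 1453 [ 20  68 626   0   0   0   0   0  96 575  47  21]
0.27 1915 [211 419 264   0   0   0   0   0   8 410 366 237]
0.278 4122 [875 533 420   5   0   0   0   0  82 474 781 952]
0.286 639 [  0  29 147 136   0   0   0   0 191 126  10   0]
```

The fingers now straddle the knob, with tips at about 0.227. Closing.

Call:
{"api": "send_rows", "payload": {"motion": [[[0,0,0],[0,0,0]],[[0,0,0],[0,0,0]],[[0,0,0],[0,0,0]],[[0,0,0],[0,0,0]],[[0,0,0],[0,0,0]]], "gripper": 1}}

```text
time_s: 5.03
tool_pos: [0.4286, 0.3624, 0.1935]
orientation: [179.9, 0.0, 138.3]
ft_force: [1.8, 0.3, 3.8]
gripper_width: 0.0166
gripper_force: 58.6
```

Gripped (58.6 N). Working out the arc rows: clockwise from 137.4°, radius 45 mm, 15° per row, sinking 0.042 cm per row.

Run:
```python
import numpy as np
a=np.radians(137.4-15*np.arange(33))
for i in range(32):print(i,[round(4.5*(np.sin(a[i+1])-np.sin(a[i])),2),round(4.5*(np.cos(a[i+1])-np.cos(a[i])),2),0.04])
```

```text
0 [np.float64(0.75), np.float64(0.9), 0.04]
1 [np.float64(0.49), np.float64(1.07), 0.04]
2 [np.float64(0.2), np.float64(1.16), 0.04]
3 [np.float64(-0.1), np.float64(1.17), 0.04]
4 [np.float64(-0.4), np.float64(1.1), 0.04]
5 [np.float64(-0.68), np.float64(0.96), 0.04]
6 [np.float64(-0.9), np.float64(0.75), 0.04]
7 [np.float64(-1.07), np.float64(0.49), 0.04]
8 [np.float64(-1.16), np.float64(0.2), 0.04]
9 [np.float64(-1.17), np.float64(-0.1), 0.04]
10 [np.float64(-1.1), np.float64(-0.4), 0.04]
11 [np.float64(-0.96), np.float64(-0.68), 0.04]
12 [np.float64(-0.75), np.float64(-0.9), 0.04]
13 [np.float64(-0.49), np.float64(-1.07), 0.04]
14 [np.float64(-0.2), np.float64(-1.16), 0.04]
15 [np.float64(0.1), np.float64(-1.17), 0.04]
16 [np.float64(0.4), np.float64(-1.1), 0.04]
17 [np.float64(0.68), np.float64(-0.96), 0.04]
18 [np.float64(0.9), np.float64(-0.75), 0.04]
19 [np.float64(1.07), np.float64(-0.49), 0.04]
20 [np.float64(1.16), np.float64(-0.2), 0.04]
21 [np.float64(1.17), np.float64(0.1), 0.04]
22 [np.float64(1.1), np.float64(0.4), 0.04]
23 [np.float64(0.96), np.float64(0.68), 0.04]
24 [np.float64(0.75), np.float64(0.9), 0.04]
25 [np.float64(0.49), np.float64(1.07), 0.04]
26 [np.float64(0.2), np.float64(1.16), 0.04]
27 [np.float64(-0.1), np.float64(1.17), 0.04]
28 [np.float64(-0.4), np.float64(1.1), 0.04]
29 [np.float64(-0.68), np.float64(0.96), 0.04]
30 [np.float64(-0.9), np.float64(0.75), 0.04]
31 [np.float64(-1.07), np.float64(0.49), 0.04]
```

Call:
{"api": "send_rows", "payload": {"motion": [[[0.75,0.9,0.04],[0,0,0]],[[0.49,1.07,0.04],[0,0,0]],[[0.2,1.16,0.04],[0,0,0]],[[0,0,0],[0,0,0]],[[0,0,0],[0,0,0]]]}}

```text
time_s: 5.45
tool_pos: [0.4392, 0.3964, 0.1921]
orientation: [179.9, 0.1, 138.3]
ft_force: [2.7, 0.2, 5.4]
gripper_width: 0.0162
gripper_force: 59.0
```

Forces are low, so I continue.

Call:
{"api": "send_rows", "payload": {"motion": [[[-0.1,1.17,0.04],[0,0,0]],[[-0.4,1.1,0.04],[0,0,0]],[[-0.68,0.96,0.04],[0,0,0]],[[-0.9,0.75,0.04],[0,0,0]],[[-1.07,0.49,0.04],[0,0,0]]]}}

```text
time_s: 5.87
tool_pos: [0.4915, 0.4085, 0.1901]
orientation: [-180.0, -0.0, 138.4]
ft_force: [-2.6, -3.5, 5.8]
gripper_width: 0.017
gripper_force: 59.1
```

Call:
{"api": "send_rows", "payload": {"motion": [[[-1.16,0.2,0.04],[0,0,0]],[[-1.17,-0.1,0.04],[0,0,0]],[[-1.1,-0.4,0.04],[0,0,0]],[[0,0,0],[0,0,0]],[[0,0,0],[0,0,0]]]}}

```text
time_s: 6.28
tool_pos: [0.5158, 0.3826, 0.189]
orientation: [179.9, 0.1, 138.2]
ft_force: [1.4, -0.4, 5.7]
gripper_width: 0.0166
gripper_force: 59.1
```

Call:
{"api": "send_rows", "payload": {"motion": [[[-0.96,-0.68,0.04],[0,0,0]],[[-0.75,-0.9,0.04],[0,0,0]],[[-0.49,-1.07,0.04],[0,0,0]],[[-0.2,-1.16,0.04],[0,0,0]],[[0.1,-1.17,0.04],[0,0,0]]]}}

```text
time_s: 6.7
tool_pos: [0.4996, 0.33, 0.1868]
orientation: [179.9, 0.0, 138.3]
ft_force: [0.1, 3.0, 3.5]
gripper_width: 0.0161
gripper_force: 58.9
```

Call:
{"api": "send_rows", "payload": {"motion": [[[0.4,-1.1,0.04],[0,0,0]],[[0.68,-0.96,0.04],[0,0,0]],[[0.9,-0.75,0.04],[0,0,0]],[[1.07,-0.49,0.04],[0,0,0]],[[0,0,0],[0,0,0]]]}}

```text
time_s: 7.12
tool_pos: [0.4528, 0.3269, 0.185]
orientation: [180.0, -0.1, 138.4]
ft_force: [-1.8, 1.4, 3.8]
gripper_width: 0.0162
gripper_force: 59.1
```

Call:
{"api": "send_rows", "payload": {"motion": [[[1.16,-0.2,0.04],[0,0,0]],[[1.17,0.1,0.04],[0,0,0]],[[0,0,0],[0,0,0]],[[0,0,0],[0,0,0]]]}}

```text
time_s: 7.45
tool_pos: [0.4363, 0.3414, 0.1843]
orientation: [180.0, -0.0, 138.4]
ft_force: [0.7, 2.4, 5.9]
gripper_width: 0.0166
gripper_force: 59.4
```

Call:
{"api": "send_rows", "payload": {"motion": [[[1.1,0.4,0.04],[0,0,0]],[[0.96,0.68,0.04],[0,0,0]],[[0,0,0],[0,0,0]],[[0,0,0],[0,0,0]]]}}

```text
time_s: 7.78
tool_pos: [0.4285, 0.3628, 0.1834]
orientation: [180.0, 0.0, 138.3]
ft_force: [1.1, 2.2, 6.0]
gripper_width: 0.0167
gripper_force: 59.5
```

Call:
{"api": "send_rows", "payload": {"motion": [[[0.75,0.9,0.04],[0,0,0]],[[0.24,0.52,0.02],[0,0,0]],[[0,0,0],[0,0,0]],[[0,0,0],[0,0,0]]]}}

```text
time_s: 8.12
tool_pos: [0.4303, 0.3798, 0.1828]
orientation: [180.0, -0.0, 138.3]
ft_force: [-1.3, 2.3, 6.8]
gripper_width: 0.0165
gripper_force: 59.6
```

At 382° there is no stop yet. I carry on in small steps.

Call:
{"api": "send_rows", "payload": {"motion": [[[0.25,0.55,0.02],[0,0,0]],[[0.2,1.16,0.04],[0,0,0]],[[0,0,0],[0,0,0]],[[0,0,0],[0,0,0]]]}}

```text
time_s: 8.45
tool_pos: [0.4386, 0.3956, 0.1822]
orientation: [180.0, -0.0, 138.3]
ft_force: [0.4, 1.8, 6.0]
gripper_width: 0.0167
gripper_force: 59.6
```

Call:
{"api": "send_rows", "payload": {"motion": [[[-0.05,0.58,0.02],[0,0,0]],[[-0.05,0.59,0.02],[0,0,0]],[[0,0,0],[0,0,0]],[[0,0,0],[0,0,0]]]}}

```text
time_s: 8.78
tool_pos: [0.4471, 0.4035, 0.1818]
orientation: [180.0, -0.0, 138.3]
ft_force: [0.5, 2.3, 6.3]
gripper_width: 0.0164
gripper_force: 59.5
```

Call:
{"api": "send_rows", "payload": {"motion": [[[-0.2,0.55,0.02],[0,0,0]],[[-0.2,0.55,0.02],[0,0,0]],[[0,0,0],[0,0,0]],[[0,0,0],[0,0,0]]]}}

```text
time_s: 9.12
tool_pos: [0.4575, 0.4091, 0.1815]
orientation: [180.0, -0.0, 138.3]
ft_force: [0.7, 2.4, 7.6]
gripper_width: 0.0168
gripper_force: 59.5
```

Call:
{"api": "send_rows", "payload": {"motion": [[[-0.34,0.48,0.02],[0,0,0]],[[-0.34,0.48,0.02],[0,0,0]],[[0,0,0],[0,0,0]],[[0,0,0],[0,0,0]]]}}

```text
time_s: 9.45
tool_pos: [0.4619, 0.4106, 0.181]
orientation: [-179.2, -0.5, 138.4]
ft_force: [-29.2, -5.4, 19.0]
gripper_width: 0.0162
gripper_force: 61.5
```

The stop is reached (29 N tangential). I ease off, open and rise.

Call:
{"api": "send_rows", "payload": {"motion": [[[0.25,-0.35,0],[0,0,0]],[[0,0,0],[0,0,0]]]}}

```text
time_s: 9.62
tool_pos: [0.4611, 0.4103, 0.1812]
orientation: [-179.7, -0.2, 138.4]
ft_force: [-14.4, -1.3, 11.4]
gripper_width: 0.0162
gripper_force: 60.4
```

Call:
{"api": "send_rows", "payload": {"motion": [[[0,0,0],[0,0,0]],[[0,0,0],[0,0,0]],[[0,0,0],[0,0,0]],[[0,0,-1.5],[0,0,0]],[[0,0,-3],[0,0,0]]], "gripper": 5}}

```text
time_s: 10.03
tool_pos: [0.4634, 0.4094, 0.2222]
orientation: [-179.5, -0.1, 138.3]
ft_force: [0.6, 1.2, -0.1]
gripper_width: 0.0499
gripper_force: 0.0
```

Call:
{"api": "send_rows", "payload": {"motion": [[[0,0,-4],[0,0,0]],[[0,0,-3],[0,0,0]],[[0,0,0],[0,0,0]]]}}

```text
time_s: 10.28
tool_pos: [0.4659, 0.411, 0.3021]
orientation: [179.4, 0.2, 138.3]
ft_force: [-0.4, 1.2, -0.3]
gripper_width: 0.0499
gripper_force: 0.0
```

Run:
```python
from h import *
s=env.get_state();print(s["tool_pos"],s["time_s"])
f=vision.grab_frame("wrist");P=cloud(f);z=P[...,2];d=np.linalg.norm(P[...,:2]-[.4707,.3666],axis=-1)
m=(d<.07)&(z>.237)&(z<.252);print("knob top",m.sum(),P[m].mean(0),tt(P[m].mean(0))-tt([.4707,.3666]),np.median(z[m]))
```

```text
[0.46587974 0.41102114 0.3021201 ] 10.2833
knob top 533 [0.45900058 0.41028325 0.24309371] [0.02476678 0.03783794] 0.2437819255674321
```

The knob is at its stop and its top sank 13 mm, as expected. Now I move over the handle.

Call:
{"api": "send_rows", "payload": {"motion": [[[-2.6,-2.5,0],[0,0,0]],[[-2.6,-2.5,0],[0,0,0]],[[-2.6,-2.6,0],[0,0,0]],[[-2.6,-2.6,0],[0,0,0]],[[-2.6,-2.5,1],[0,0,0]]], "gripper": 3.5}}

```text
time_s: 10.75
tool_pos: [0.4769, 0.2274, 0.2856]
orientation: [180.0, 0.0, 138.3]
ft_force: [0.5, 0.5, 0.4]
gripper_width: 0.0353
gripper_force: 0.0
```

Call:
{"api": "send_rows", "payload": {"motion": [[[0,0,3],[0,0,0]],[[0,0,3.5],[0,0,0]],[[0,0,3],[0,0,0]],[[0,0,0],[0,0,0]],[[0,0,0],[0,0,0]]]}}

```text
time_s: 11.17
tool_pos: [0.4763, 0.2288, 0.1897]
orientation: [-179.8, -0.1, 138.3]
ft_force: [0.6, -1.3, 0.0]
gripper_width: 0.0347
gripper_force: 0.0
```

Run:
```python
from h import *
s=env.get_state();print(s["tool_pos"],s["time_s"],tt(s["tool_pos"]))
f=vision.grab_frame("wrist");np.savez("w5.npz",**f);P=cloud(f)
for p in((-.09,-.045,.056),(-.042,-.09,.056),(-.083,-.1,.064)):
    w=R2@np.array(p[:2])+O;print(p,proj(f,[*w,p[2]]))
w=R2@np.array([-.075,-.08])+O;u,v=map(int,proj(f,[*w,.06]))
cv2.imwrite("pics/c5.png",cv2.resize(f["color"][max(0,v-60):v+45,u-70:u+70],(800,600),interpolation=2));print(u-70,max(0,v-60))
```

```text
[0.4763268  0.22880997 0.18969096] 11.1667 [-0.09089792 -0.04415061]
(-0.09, -0.045, 0.056) (np.float64(283.9417707528881), np.float64(187.5761517204255))
(-0.042, -0.09, 0.056) (np.float64(335.10929360523727), np.float64(234.4883734507809))
(-0.083, -0.1, 0.064) (np.float64(291.3412626023362), np.float64(247.68841830379657))
230 165
```

View pics/c5.png

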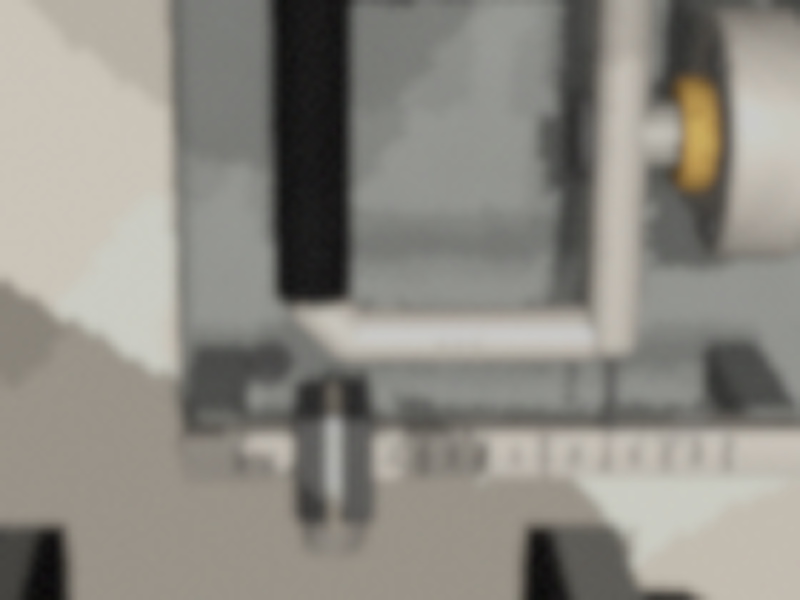

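The crop shows the pointer blade at crop (609,385), full px about (336.6,232). The rider's light line is at crop (333,395), full px about (288.3,234). The bar is at crop x 313 (px 284.8).

Run:
```python
from h import *
f=dict(np.load("w5.npz"));P=cloud(f)
for v in range(226,239,2):print("ptr",v,[(round(float(P[v,u,2]),3),*tt(P[v,u]).round(4)) for u in(336,337)])
for v in range(229,258,4):print("rid",v,[(round(float(P[v,u,2]),3),*tt(P[v,u]).round(4)) for u in(283,288,289,293)])
for z in(.050,.056,.06,.065):print(z,"ptr",tt(ray(f,336.6,232,z)),"line",tt(ray(f,288.3,234,z)),"bar",tt(ray(f,284.8,187.6,z)))
```

```text
ptr 226 [(0.06, np.float64(-0.0423), np.float64(-0.08)), (0.061, np.float64(-0.0415), np.float64(-0.0796))]
ptr 228 [(0.059, np.float64(-0.042), np.float64(-0.0824)), (0.06, np.float64(-0.0412), np.float64(-0.082))]
ptr 230 [(0.06, np.float64(-0.042), np.float64(-0.084)), (0.061, np.float64(-0.0413), np.float64(-0.0836))]
ptr 232 [(0.061, np.float64(-0.0421), np.float64(-0.0855)), (0.061, np.float64(-0.0411), np.float64(-0.0857))]
ptr 234 [(0.061, np.float64(-0.042), np.float64(-0.0875)), (0.062, np.float64(-0.0412), np.float64(-0.0872))]
ptr 236 [(0.06, np.float64(-0.0417), np.float64(-0.0901)), (0.06, np.float64(-0.0408), np.float64(-0.09))]
ptr 238 [(0.061, np.float64(-0.0418), np.float64(-0.0915)), (0.061, np.float64(-0.0409), np.float64(-0.0916))]
rid 229 [(0.016, np.float64(-0.0906), np.float64(-0.0998)), (0.015, np.float64(-0.0853), np.float64(-0.1001)), (0.015, np.float64(-0.0843), np.float64(-0.1001)), (0.016, np.float64(-0.0801), np.float64(-0.0998))]
rid 233 [(0.05, np.float64(-0.0907), np.float64(-0.0911)), (0.05, np.float64(-0.0859), np.float64(-0.0908)), (0.05, np.float
[... 1041 characters left out ...]
, (0.063, np.float64(-0.0851), np.float64(-0.1058)), (0.062, np.float64(-0.0814), np.float64(-0.106))]
rid 257 [(0.057, np.float64(-0.0906), np.float64(-0.1128)), (0.065, np.float64(-0.086), np.float64(-0.1091)), (0.064, np.float64(-0.0851), np.float64(-0.1092)), (0.057, np.float64(-0.0811), np.float64(-0.1128))]
0.05 ptr [-0.03973614 -0.08982832] line [-0.08564086 -0.09199863] bar [-0.08918442 -0.04651239]
0.056 ptr [-0.04072618 -0.08750842] line [-0.08575377 -0.08963726] bar [-0.08922962 -0.04502016]
0.06 ptr [-0.04138621 -0.08596183] line [-0.08582905 -0.08806302] bar [-0.08925976 -0.04402534]
0.065 ptr [-0.04221125 -0.08402858] line [-0.08592314 -0.08609522] bar [-0.08929743 -0.04278182]
```

Pull needed: 44.2 mm. Bar x is −0.0892, so the tool y correction is +0.17 cm. Descending over the bar.

Call:
{"api": "send_rows", "payload": {"motion": [[[0,0.17,2],[0,0,0]],[[0,0,3],[0,0,0]],[[0,0,3],[0,0,0]],[[0,0,3],[0,0,0]],[[0,0,0],[0,0,0]]], "gripper": 2.8}}

```text
time_s: 11.63
tool_pos: [0.4766, 0.2301, 0.078]
orientation: [-179.7, -0.2, 138.3]
ft_force: [-0.4, -0.4, -0.6]
gripper_width: 0.028
gripper_force: 0.0
```

Call:
{"api": "send_rows", "payload": {"motion": [[[0,0,1.5],[0,0,0]],[[0,0,1.5],[0,0,0]],[[0,0,0],[0,0,0]],[[0,0,0],[0,0,0]]]}}

```text
time_s: 11.97
tool_pos: [0.4792, 0.2308, 0.0528]
orientation: [179.9, 0.1, 138.3]
ft_force: [0.2, -0.6, -0.2]
gripper_width: 0.0283
gripper_force: 0.0
```

Call:
{"api": "send_rows", "payload": {"motion": [[[0,0,1.5],[0,0,0]],[[0,0,1.5],[0,0,0]],[[0,0,0],[0,0,0]],[[0,0,0],[0,0,0]]]}}

```text
time_s: 12.3
tool_pos: [0.4788, 0.2307, 0.0223]
orientation: [179.9, 0.1, 138.3]
ft_force: [-0.4, -0.5, 0.4]
gripper_width: 0.0283
gripper_force: 0.0
```

Call:
{"api": "send_rows", "payload": {"motion": [[[0,0,0.8],[0,0,0]],[[0,0,0.7],[0,0,0]],[[0,0,0],[0,0,0]],[[0,0,0],[0,0,0]]]}}

```text
time_s: 12.63
tool_pos: [0.478, 0.2304, 0.0058]
orientation: [-180.0, -0.0, 138.3]
ft_force: [0.1, -0.3, -0.6]
gripper_width: 0.0281
gripper_force: 0.0
```

Closing on the bar.

Call:
{"api": "send_rows", "payload": {"motion": [[[0,0,0],[0,0,0]],[[0,0,0],[0,0,0]],[[0,0,0],[0,0,0]],[[0,0,0],[0,0,0]],[[0,0,0],[0,0,0]]], "gripper": 0.5}}

```text
time_s: 13.05
tool_pos: [0.478, 0.2302, 0.0061]
orientation: [-180.0, 0.0, 138.3]
ft_force: [-1.6, -3.6, 5.8]
gripper_width: 0.0112
gripper_force: 58.6
```

Gripped. Drawing the handle out.

Call:
{"api": "send_rows", "payload": {"motion": [[[0,-0.8,0],[0,0,0]],[[0,-1,0],[0,0,0]],[[0,-1,0],[0,0,0]],[[0,-1,0],[0,0,0]],[[0,-0.6,0],[0,0,0]]]}}

```text
time_s: 13.47
tool_pos: [0.4503, 0.1984, 0.0063]
orientation: [179.7, 0.1, 138.3]
ft_force: [4.9, 9.6, -3.0]
gripper_width: 0.011
gripper_force: 58.4
```

Call:
{"api": "send_rows", "payload": {"motion": [[[0,0,0],[0,0,0]],[[0,0,0],[0,0,0]],[[0,0,0],[0,0,0]],[[0,0,0],[0,0,0]]]}}

```text
time_s: 13.8
tool_pos: [0.4507, 0.1989, 0.0063]
orientation: [179.7, 0.1, 138.3]
ft_force: [5.2, 8.8, -0.6]
gripper_width: 0.0111
gripper_force: 58.5
```

Run:
```python
from h import *
s=env.get_state();print(s["tool_pos"],s["time_s"],tt(s["tool_pos"])-tt([.478,.2302]))
for n in("wrist","scene","side"):
    f=vision.grab_frame(n);np.savez(n+"6.npz",**f)
    for p in((-.0855,-.091,.06),(-.0855,-.085,.061)):print(n,p,proj(f,[*(R2@np.array(p[:2])+O),p[2]]))
f=dict(np.load("wrist6.npz"));w=proj(f,[*(R2@np.array((-.0855,-.088))+O),.06]);u,v=map(int,w);print(u,v)
g=dict(np.load("side6.npz"));a,b=map(int,proj(g,[*(R2@np.array((-.0855,-.088))+O),.06]))
k=lambda I,u,v,r:cv2.resize(I[max(v-r,0):v+r,max(u-r,0):u+r],(400,400),interpolation=2)
cv2.imwrite("pics/c6.png",np.hstack([k(f["color"],u,min(v,370),50),k(g["color"],a,b,25)]))
```

```text
[0.45073235 0.19890387 0.00627574] 13.8 [-0.04150529 -0.00053251]
wrist (-0.0855, -0.091, 0.06) (np.float64(388.6216254299726), np.float64(395.6144471237956))
wrist (-0.0855, -0.085, 0.061) (np.float64(390.6327386839288), np.float64(386.21461203715364))
scene (-0.0855, -0.091, 0.06) (np.float64(288.6951302110795), np.float64(220.3115643475925))
scene (-0.0855, -0.085, 0.061) (np.float64(289.4477614378436), np.float64(221.51388268296319))
side (-0.0855, -0.091, 0.06) (np.float64(284.2621124274444), np.float64(260.72291366533574))
side (-0.0855, -0.085, 0.061) (np.float64(282.43522727788746), np.float64(259.54883795965003))
389 390
```

View pics/c6.png

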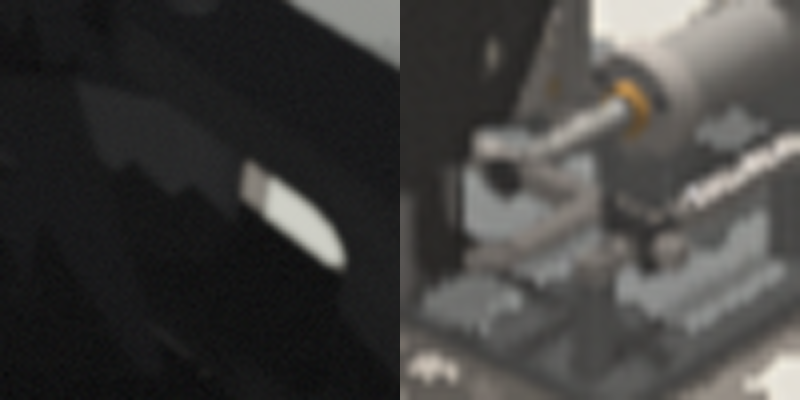

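The right crop shows the pulled yoke near the dark rider at (650,235), but it is too coarse to judge alignment. I'll measure the yoke's travel from the depth difference in each fixed camera, home versus now.

Run:
```python
from h import *
for n in("side","scene"):
  for k in("0","6"):
    P=cloud(dict(np.load(n+k+".npz")));t=tt(P.reshape(-1,3)).reshape(P.shape[:2]+(2,));z=P[...,2]
    for y0,y1 in((-.072,-.055),(-.035,-.018),(-.09,-.078)):
        m=(z>.05)&(z<.068)&(t[...,1]>y0)&(t[...,1]<y1)&(t[...,0]>-.15)&(t[...,0]<-.02)
        x=t[...,0][m]*1e3;h=np.histogram(x,np.arange(-150,-19,5))[0]
        print(n,k,y0,len(x),np.percentile(x,[50,90,98]).round(1) if len(x) else "",h)
```

```text
side 0 -0.072 82 [-44.6 -24.1 -21.1] [ 0  0  0  0  0  0  0  0  0  0  8 15  4  0  0  0  0  0  0  0 11 13  2  0
 19 10]
side 0 -0.035 63 [-56.  -27.8 -25.9] [ 0  0  0  0  0  0  0  0  0  0  9 11  4  0  1  3  1  2  1  1  6 15  0  0
  9  0]
side 0 -0.09 50 [-66.  -41.6 -39.8] [0 0 0 0 0 0 0 0 0 0 0 3 4 7 4 1 8 3 5 3 5 5 2 0 0 0]
side 6 -0.072 105 [-86.5 -23.9 -21.6] [ 0  9 15 14  2  7  2  0  0  0  0  0 16  8  2  0  0  0  0  0  0  0  0  2
 12 16]
side 6 -0.035 23 [-28.8 -26.2 -24.1] [ 0  0  3  0  0  0  0  0  0  0  0  0  6  0  1  0  0  0  0  0  0  0  0  0
 12  1]
side 6 -0.09 66 [-108.6  -86.2  -82. ] [0 0 1 4 8 6 6 6 5 8 3 6 8 5 0 0 0 0 0 0 0 0 0 0 0 0]
scene 0 -0.072 2 [-60.7 -48.9 -46.5] [0 0 0 0 0 0 0 0 0 0 0 0 0 0 1 0 0 0 0 0 1 0 0 0 0 0]
scene 0 -0.035 30 [-84.  -41.2 -39.9] [0 0 0 0 0 0 0 0 0 0 0 5 9 8 0 0 0 0 0 0 0 7 1 0 0 0]
scene 0 -0.09 17 [-72.1 -42.5 -39.3] [0 0 0 0 0 0 0 0 0 0 0 0 3 2 3 1 2 0 1 1 1 2 1 0 0 0]
scene 6 -0.072 15 [-81.  -77.8 -76.9] [0 0 0 0 0 0 0 0 0 0 0 0 3 6 6 0 0 0 0 0 0 0 0 0 0 0]
scene 6 -0.035 51 [-123.9  -79.   -77. ] [ 1  2  5  6  8  9  3  1  0  0  0  0  0  6 10  0  0  0  0  0  0  0  0  0
  0  0]
scene 6 -0.09 11 [-85.3 -79.  -78.5] [0 0 0 0 0 0 2 0 0 0 0 0 4 2 3 0 0 0 0 0 0 0 0 0 0 0]
```

Run:
```python
from h import *
for n in("side","scene"):
  for k,a,b in(("0",-.052,-.033),("6",-.095,-.072)):
    P=cloud(dict(np.load(n+k+".npz")));t=tt(P.reshape(-1,3)).reshape(P.shape[:2]+(2,));z=P[...,2]
    m=(z>.05)&(z<.068)&(t[...,1]>-.075)&(t[...,1]<-.018)&(t[...,0]>a)&(t[...,0]<b)
    x=t[...,0][m]*1e3;print(n,k,len(x),x.mean().round(2),np.percentile(x,[10,50,90]).round(1))
```

```text
side 0 85 -44.02 [-47.5 -44.9 -40.2]
side 6 73 -85.75 [-90.2 -86.  -80. ]
scene 0 13 -41.67 [-44.2 -41.3 -39. ]
scene 6 67 -80.88 [-86.8 -80.2 -76.7]
```

Yoke travel (about 41.5 mm) matches the tool travel, leaving about 2.7 mm to go.

Call:
{"api": "send_rows", "payload": {"motion": [[[0,-0.14,0],[0,0,0]],[[0,-0.14,0],[0,0,0]],[[0,0,0],[0,0,0]],[[0,0,0],[0,0,0]],[[0,0,0],[0,0,0]]]}}

```text
time_s: 14.37
tool_pos: [0.4489, 0.1969, 0.0063]
orientation: [179.7, 0.1, 138.3]
ft_force: [5.4, 8.8, -1.9]
gripper_width: 0.0109
gripper_force: 58.5
```

Call:
{"api": "send_rows", "payload": {"motion": [[[0,0,0],[0,0,0]],[[0,0,0],[0,0,0]],[[0,0,0],[0,0,0]],[[0,0,0],[0,0,0]],[[0,0,0],[0,0,0]]]}}

```text
time_s: 14.78
tool_pos: [0.4489, 0.1969, 0.0063]
orientation: [179.7, 0.1, 138.3]
ft_force: [4.5, 8.5, -1.2]
gripper_width: 0.0111
gripper_force: 58.5
```

Run:
```python
from h import *
s=env.get_state();print(tt(s["tool_pos"])-tt([.478,.2302]),s["ft_force"],s["gripper_force"])
P=cloud(vision.grab_frame("side"));t=tt(P.reshape(-1,3)).reshape(P.shape[:2]+(2,));z=P[...,2]
m=(z>.05)&(z<.068)&(t[...,1]>-.075)&(t[...,1]<-.018)&(t[...,0]>-.098)&(t[...,0]<-.075)
print(t[...,0][m].mean(),np.median(t[...,0][m]))
```

```text
[-0.04420848 -0.00055723] [ 4.5462703   8.46820801 -1.20980053] 58.505210280418396
-0.0882388407264807 -0.08887838746561463
```

Travel is 44.2 mm, on target and steady. Handing in.

```bash
python3 -c "
from plant import env
print(env.finish_job())"
```

```text
the job is handed in; nothing more can be done
None
```

I turned the crank clockwise to its stop, then drew the handle out 44.2 mm, the offset I measured from the pointer to the rider's line, and handed the job in while still holding it there. The hand-in returned no verdict, and the final alignment comes from tool and camera measurements, not from a close-up of the pointer at the line.

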